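# Slide the bar light past the post into its charging bay

### The job

Put the long bar light on charge: with your fingertips, slide it along the bench into the U-shaped charging bay at the back, working one end in behind the upright post first and then pushing the other end in, until it lies flat against the bay's back wall along its whole length. Only push it, never pick it up or tip it, and leave everything else on the bench where it is.

Things in the scene. Friction and masses are not known exactly. Their poses are not given: they have to be found in the camera images.
- light_bar: straight aluminium bar with black end caps and a white diffuser on top, 30 (x) x 240 (y) x 22 (z) mm, about 0.25 kg, symmetric, lying flat and loose; slides with plain friction. Origin: centre of its underside; y along its length to its left end. Starts in front of the bay, within about 15 degrees of parallel to it
- bar_left (a point): centre of the end face of the bar light's left (+y) end, 11 mm above its underside, 120 mm from its middle
- bar_right (a point): the same at its right (-y) end
- bay: fixed grey charging bay: three walls 26 mm tall, open on top and on the side facing the robot; no floor, the bar slides on the bench. Inside 280 mm long (y); side walls 10 mm thick reach 46 mm forward. Origin: bench level, middle of the back wall's inner face; x points into that wall (inside is x -0.046 to 0), y left along it. Bar fully home: its centre line at x = -0.015, anywhere along the bay
- post: upright steel lamp socket fixed to the bench: sleeve 34 mm across (collar 40), 65 mm tall, on a round foot 56 mm across, 6 mm thick. Stands before the left or the right half of the bay (varies), about 100 mm to that side of its middle, centre about 90 mm before the back wall: the bar cannot go in straight and parallel. Origin: centre of its underside
- cap: flat steel disc 56 mm across, 1.5 mm thick, over the spare mounting hole in front of the other half of the bay; nothing stands on it and things slide over it freely. Origin: its centre
- flux_bottle: small brown bottle with black cap, 32 mm across, 75 mm tall, standing beside one end of the bay; a bystander. Origin: centre of its underside
- screw_jar: small clear jar with steel lid, 40 mm across, 45 mm tall, standing beside the other end of the bay; a bystander. Origin: centre of its underside
- phone: opened phone lying flat, 148 x 71 x 8 mm, left on the mat; a bystander. Origin: centre of its underside, x along its length
- display: removed phone display lying flat, 146 x 70 x 5 mm, right on the mat; a bystander. Origin: centre of its underside, x along its length
- driver: small screwdriver, 150 mm long, lying near the robot on the left; a bystander. Origin: under its middle
- spudger: flat black plastic prying tool, 145 x 16 x 5 mm, lying near the robot on the right; a bystander. Origin: on its underside, near its middle
- suction_cup: suction lifter with wire ring, 54 mm across, 46 mm tall, right on the mat; a bystander. Origin: centre of its underside
- screw_tray: round steel screw dish, 70 mm across, 22 mm tall, left on the mat; a bystander. Origin: centre of its underside
Not all that is in view belongs to the job. Of the things that look like the light_bar, take the one that is farthest to the robot's left at the start.

How it is judged:
By the outcome, as a careful person would: the job done as asked, in the order asked, and still so for the second after the job is handed in, with the robot touching nothing.
It also fails if it takes over 64 s, if anything falls off the work surface, if the arm or the gripper's body presses on something with over 40 N, if the wrist force passes 120 N, or if a joint passes its speed limit or range.

### The arm

A 7-joint arm with a two-finger parallel gripper is mounted at the origin on the work surface. World frame = base frame: x ahead of the robot, y to its left, z up, the work surface at z = 0. Lengths are in m, angles in rad, forces in N, time in s.
With the tool pointing down it reaches from about 0.425 to 0.875 m from the base axis. Payload 4.7 kg.
Tool frame: the origin (TCP) lies midway between the tips of the shut fingers; the grasp point (between the pads) lies hold_point_z behind it (hold_point_z is the distance from the TCP to the grasp point, in m); y points along the fingers, x is the direction in which the jaws open and shut, and the axes are right-handed (so a half turn about y gives the same grasp; the last joint's range is limited). The gripper opens to 85 mm and grips with 20 to 120 N. Pads are 22 mm wide; open, the fingers measure 114 mm over their backs; the gripper's body (76 mm by 85 mm) begins 54 mm behind the grasp point. The pads swing forward as they close: fully open they stand 13 mm farther back than shut.
Start: joints at [-1.227, 0.321, -0.07, 1.45, 0.023, 1.371, -0.057], TCP at [0.211, 0.615, 0.231] pointing down, gripper open.
Joint ranges: [-2.86, 2.86], [-0.3, 2.09], [-1.38, 1.24], [0.06, 2.45], [-1.56, 4.7], [0.09, 2.05], [-2.69, 2.69]. Speed limits (rad/s): [2.57, 2.57, 3.14, 3.14, 3.14, 3.14, 3.14].

### API

Orientations are given as a unit quaternion [w, x, y, z].
In Python, from bench import read_state, get_image, hand_in, hold_point_z gives the robot as it stands.
- The arm moves only by the tool carry_out, never from a script. Its argument "increments" is text: rows parted by semicolons, each of 7 numbers parted by spaces: the gripper's target within -1 to 1 (fully open at 1, half-way at 0, shut at -1), then the shift along the world's x, y, z in m, then the turn, a rotation vector about the world's x, y, z in degrees. A call has 1 to 5 rows; each row shifts and turns the commanded pose from where the row before left it; what a row does not reach is not made up. A row lasts 1/10 s, in which the tool goes at most 50 mm and 8.59 degrees, less where a joint would pass 70% of its speed; a pose out of reach is approached as far as the arm can. A call with a gripper value outside its range is refused whole. The fingers move at their own pace and stop on an object; "force" is the grip in N (left out, the last holds). Time passes only in rows, so rows that do not move let the fingers close. It gives the time, the measured TCP pose, the force and the opening at its end, in the units of the state.
- read_state(): the state, without advancing time (a new reading comes with each control period).
- get_image(name): name is "scene" or "top"; returns a dict with "frame" (384x512x3 uint8, red, green, blue), "fx", "fy", "cx", "cy" (pixels), "distortion" ([k1, k2, p1, p2, k3] as OpenCV has them; the pictures are not rectified), "R" (3x3) and "t" (3): a world point X has camera coordinates R X + t. Camera axes: x right, y down, z forward; pixel columns grow to the right and rows downward; lengths in m; the calibration is good to about 2 mm. A picture is of the moment at which its call begins. There is no depth.
- hand_in(): hands the job in, once; it reports no verdict.
The state is a dict: "t": time; "joint_positions": joint angles; "dq": joint speeds; "joint_efforts": joint torques, N m; "eef_pos": TCP position; "tool_rot": TCP orientation; "force": force on the tool from outside, world axes, zero at the start; "moment": the same for the moment, N m; "finger_gap": finger opening in m.
Only numpy, scipy, OpenCV 4.12 (cv2) and the standard library are available. Lean on these libraries where they do the work, as an engineer would, in place of code of your own. Each camera call takes 0.05 s, during which the arm holds its last target. There are 200 camera calls.

## Working session

There is one attempt and no reset: what is moved stays moved. The work goes in short steps, Python scripts to look and compute and a tool call to move; the robot and the scene stay as the last step left them, time stands still between calls to the robot, and variables do not carry over. Pictures are saved under pics/ and viewed, about 8 in all and at most 12, crops included, and the job is handed in when it is done.

Besides the shell and the picture viewer there is one more tool, called by a JSON object that holds its "method" and its "body". carry_out: Moves the arm, as the interface text tells. Its arguments: {"type":"object","properties":{"increments":{"type":"string"},"force":{"type":"number"}},"required":["increments"]}

```bash
mkdir -p pics; cat > h.py <<'E'
import numpy as np, cv2
from bench import read_state, get_image, hand_in, hold_point_z
def snap(name, fn=None):
    d=get_image(name)
    if fn: cv2.imwrite('pics/'+fn, d['frame'][:,:,::-1])
    return d
def ray(d,px,z):
    K=np.array([[d['fx'],0,d['cx']],[0,d['fy'],d['cy']],[0,0,1.]])
    u=cv2.undistortPoints(np.array(px,float).reshape(-1,1,2),K,np.array(d['distortion'],float)).reshape(-1,2)
    R=np.array(d['R']);t=np.array(d['t']); c=-R.T@t
    D=np.c_[u,np.ones(len(u))]@R
    return c+D*((z-c[2])/D[:,2])[:,None]
def proj(d,X):
    K=np.array([[d['fx'],0,d['cx']],[0,d['fy'],d['cy']],[0,0,1.]])
    return cv2.projectPoints(np.array(X,float).reshape(-1,3),cv2.Rodrigues(np.array(d['R']))[0],np.array(d['t'],float),K,np.array(d['distortion'],float))[0].reshape(-1,2)
E
python3 - <<'E'
from h import *
for n in('scene','top'):
    d=snap(n,n+'0.png'); R=np.array(d['R']);print(n,d['fx'],-R.T@np.array(d['t']),R[2])
s=read_state();print(s,hold_point_z)
E
```

```text
scene 376.8184647150852 [1.04972683 0.2726334  0.85595895] [-0.56498916 -0.25245981 -0.78552613]
top 448.0832858800861 [0.25261015 0.00632946 1.41492773] [ 1.63029141e-01  8.43177663e-04 -9.86620894e-01]
{'t': 0.1, 'joint_positions': array([-1.22687972,  0.32174078, -0.07009048,  1.45155329,  0.02260941,
        1.37080825, -0.05691598]), 'dq': array([-0.00061955, -0.00424931,  0.0007505 , -0.00348979,  0.00194084,
       -0.0013927 ,  0.00056153]), 'joint_efforts': array([ 6.24829681e-05, -4.94879937e+01, -3.83978002e-01, -3.15207195e+01,
        1.29822924e-02,  7.54955225e-03,  2.62357594e-05]), 'eef_pos': array([0.2104035 , 0.61449265, 0.23033804]), 'tool_rot': array([-0.5749108 ,  0.57567616,  0.4106673 , -0.41161499]), 'force': array([-0.38995407, -0.21822491,  0.17048056]), 'moment': array([0.01538268, 0.03774868, 0.01331716]), 'finger_gap': 0.0852330272295293} 0.0187
```

View pics/top0.png

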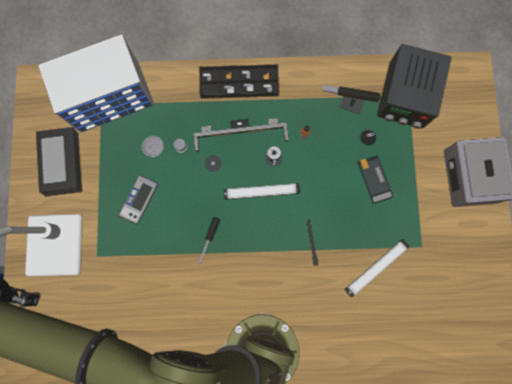

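View pics/scene0.png

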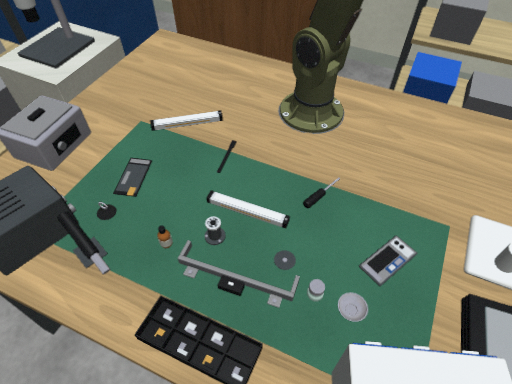

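The bar to move is at about (262,191) in the top view; the look-alike at (378,268) is farther right. The bay spans (196,135)–(286,128), with the post at (274,156) in front of the right half and the cap at (213,163) on the left. Next I'll measure a crop.

```bash
python3 - <<'E'
from h import *
d=snap('top');f=d['frame'];c=f[110:215,175:320]
cv2.imwrite('pics/crop1.png',cv2.resize(c[:,:,::-1],None,fx=5.5,fy=5.5,interpolation=cv2.INTER_CUBIC))
hsv=cv2.cvtColor(f,cv2.COLOR_RGB2HSV)
m=((hsv[...,2]>200)&(hsv[...,1]<60)).astype(np.uint8);m[:175]=0;m[210:]=0;m[:,:215]=0;m[:,310:]=0
ct=max(cv2.findContours(m,0,2)[0],key=cv2.contourArea)
r=cv2.minAreaRect(ct);b=cv2.boxPoints(r);print(r);print(ray(d,b,.022).round(4))
# non-green bar region (incl. caps)
g=((hsv[...,1]<90)|(hsv[...,2]<50)).astype(np.uint8);g[:178]=0;g[206:]=0;g[:,:215]=0;g[:,310:]=0
ct=max(cv2.findContours(g,0,2)[0],key=cv2.contourArea);r=cv2.minAreaRect(ct);print(r);P=ray(d,cv2.boxPoints(r),.022);print(P.round(4),P.mean(0))
print([np.linalg.norm(P[i]-P[i-1]).round(4) for i in range(4)])
print('bay',ray(d,[[196,135],[286,126]],.026).round(3),'post',ray(d,[274,151],.065).round(3),'cap',ray(d,[213,163],.0015).round(3))
E
```

```text
((261.01171875, 190.65292358398438), (6.979381561279297, 64.65515899658203), 85.60128784179688)
[[ 0.4972  0.0912  0.022 ]
 [ 0.5071 -0.1128  0.022 ]
 [ 0.4847 -0.1135  0.022 ]
 [ 0.4749  0.0899  0.022 ]]
((261.11175537109375, 190.95294189453125), (12.194745063781738, 76.46642303466797), 85.60128784179688)
[[ 0.5037  0.11    0.022 ]
 [ 0.5154 -0.1314  0.022 ]
 [ 0.4764 -0.1326  0.022 ]
 [ 0.4648  0.1077  0.022 ]] [ 0.49005548 -0.01160393  0.022     ]
[np.float64(0.039), np.float64(0.2417), np.float64(0.039), np.float64(0.2406)]
bay [[ 0.678  0.192  0.026]
 [ 0.699 -0.098  0.026]] post [[ 0.607 -0.055  0.065]] cap [[0.59  0.141 0.002]]
```

View pics/crop1.png

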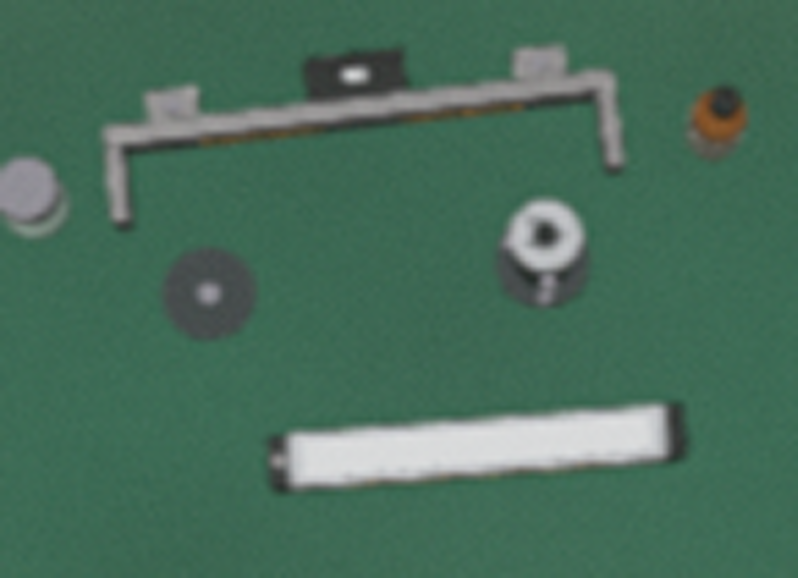

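```bash
cat >> h.py <<'E'
def cp(p): return [[(x+.5)/5.5-.5+175,(y+.5)/5.5-.5+110] for x,y in p]
E
python3 - <<'E'
from h import *
d=snap('top')
L,R,FL,FR=ray(d,cp([(105,130),(612,73),(121,222),(614,170)]),.026)
print(L,R,FL,FR,np.linalg.norm(L-R),np.linalg.norm(FL-L),np.linalg.norm(FR-R))
v=(L-R)[:2]/np.linalg.norm((L-R)[:2]); xb=np.array([v[1],-v[0]]); o=(L+R)[:2]/2-0.010*xb
print('yaw',np.degrees(np.arctan2(xb[1],xb[0])),'origin',o, 'depth FL,FR',(FL[:2]-o)@xb,(FR[:2]-o)@xb,'y',(FL[:2]-o)@v,(FR[:2]-o)@v)
post=ray(d,cp([(545,236)]),.065)[0,:2];cap=ray(d,cp([(208,293)]),.0015)[0,:2]
b=np.array([.490,-.0116])
for n,p in(('post',post),('cap',cap),('bar',b)):print(n,p,(p-o)@xb,(p-o)@v)
s=snap('scene')
o3=np.r_[o,0];V=np.r_[v,0];X=np.r_[xb,0]
print(proj(s,[o3+V*.14,o3-V*.14,np.r_[post,.065]]).round(0))
E
```

```text
[0.68398738 0.19945069 0.026     ] [ 0.70959266 -0.09812817  0.026     ] [0.62827749 0.19049447 0.026     ] [ 0.65080853 -0.09694647  0.026     ] 0.29867843907161096 0.05642522497526545 0.05879600800389636
yaw 4.917921906482176 origin [0.68682683 0.04980397] depth FL,FR -0.04627260242179135 -0.048466413257024984 y 0.1451919035135664 -0.14312238126760063
post [ 0.60238021 -0.05365365] -0.09300501480987694 -0.09583725832084418
cap [0.5903218  0.14285725] -0.08817242527105784 0.10098394278095858
bar [ 0.49   -0.0116] -0.20136629601379102 -0.04430423134648457
[[290. 297.]
 [185. 261.]
 [213. 223.]]
```

{"method": "carry_out", "body": {"increments": "-1 0.032 -0.034 0 0 0 2.1;-1 0.032 -0.034 0 0 0 2.1;-1 0.032 -0.034 0 0 0 2.1;-1 0.032 -0.034 0 0 0 2.1;-1 0.032 -0.034 0 0 0 2.1", "force": 40}}

```text
t: 0.75
eef_pos: [0.3716, 0.4434, 0.2314]
tool_rot: [0.535, -0.535, -0.463, 0.462]
force: [-0.1, 0.7, -0.4]
finger_gap: 0.0123
```

{"method": "carry_out", "body": {"increments": "-1 0.032 -0.034 0 0 0 2.1;-1 0.032 -0.034 0 0 0 2.1;-1 0.032 -0.034 0 0 0 2.1;-1 0.032 -0.034 0 0 0 2.1;-1 0 -0.045 0 0 0 2.1"}}

```text
t: 1.25
eef_pos: [0.5017, 0.2621, 0.2307]
tool_rot: [-0.49, 0.491, 0.509, -0.509]
force: [0.4, -1.1, -0.2]
finger_gap: -0.0
```

{"method": "carry_out", "body": {"increments": "-1 0 -0.045 0 0 0 0;-1 0 -0.045 0 0 0 0;-1 0 -0.045 0 0 0 0;-1 0 -0.045 0 0 0 0;-1 0 -0.045 0 0 0 0"}}

```text
t: 1.75
eef_pos: [0.4982, 0.0371, 0.2315]
tool_rot: [-0.491, 0.491, 0.509, -0.509]
force: [0.3, -0.3, 0.1]
finger_gap: -0.0005
```

{"method": "carry_out", "body": {"increments": "-1 0 -0.045 0 0 0 0;-1 0 -0.045 0 0 0 0;-1 0 -0.045 0 0 0 0;-1 0 -0.045 0 0 0 0;-1 0 0 0 0 0 0"}}

```text
t: 2.25
eef_pos: [0.4972, -0.1489, 0.2319]
tool_rot: [0.493, -0.495, -0.506, 0.507]
force: [-0.9, 0.6, -0.2]
finger_gap: -0.0001
```

{"method": "carry_out", "body": {"increments": "-1 0 -0.04 -0.03 0 0 0;-1 0 0 -0.048 0 0 0;-1 0 0 -0.048 0 0 0;-1 0 0 -0.048 0 0 0;-1 0 0 -0.048 0 0 0"}}

```text
t: 2.75
eef_pos: [0.4987, -0.1804, 0.0078]
tool_rot: [-0.49, 0.491, 0.51, -0.509]
force: [1.7, -0.3, 0.3]
finger_gap: -0.0001
```

{"method": "carry_out", "body": {"increments": "-1 0 0.02 0 0 0 0;-1 0 0.01 0 0 0 0;-1 0 0.01 0 0 0 0;-1 0 0.01 0 0 0 0;-1 0 0 0 0 0 0"}}

```text
t: 3.25
eef_pos: [0.4995, -0.129, 0.0104]
tool_rot: [-0.49, 0.49, 0.511, -0.509]
force: [0.0, 0.1, 0.2]
finger_gap: 0.0003
```

```bash
cat >> h.py <<'E'
O=np.array([.6868,.0498]);XB=np.array([.9963,.0857]);V=np.array([-.0857,.9963])
def bar(fn=None,cams=('top','scene')):
    s=read_state()
    for n in cams:
        d=snap(n);f=d['frame'];hsv=cv2.cvtColor(f,cv2.COLOR_RGB2HSV)
        m=((hsv[...,2]>190)&(hsv[...,1]<50)).astype(np.uint8)
        # keep only workspace
        poly=proj(d,[[.42,-.16,.022],[.76,-.16,.022],[.76,.33,.022],[.42,.33,.022]]).astype(np.int32)
        k=np.zeros_like(m);cv2.fillPoly(k,[poly],1);m*=k
        for ct in cv2.findContours(m,0,2)[0]:
            if cv2.contourArea(ct)<120: continue
            P=ray(d,ct.reshape(-1,2),.022)[:,:2].astype(np.float32)
            b=cv2.boxPoints(cv2.minAreaRect(P*1000))/1000
            e=sorted([(np.linalg.norm(b[i]-b[i-1]),i) for i in range(4)])
            L=e[-1][0];v=b[e[-1][1]]-b[e[-1][1]-1];v=v/L
            if v[1]<0:v=-v
            if L<.08: continue
            c=b.mean(0);y=np.degrees(np.arctan2(-v[0],v[1]))
            print(n,'len %.3f w %.3f'%(L,e[0][0]),'c',c.round(4),'yaw %.1f'%y,'| bay: c',(((c-O)@XB).round(4),((c-O)@V).round(4)),'rel yaw %.1f'%(y-4.9),'ends',(c+.12*v).round(3),(c-.12*v).round(3))
        if fn and n==cams[0]:
            cv2.imwrite('pics/'+fn,cv2.resize(f[90:240,130:330][:,:,::-1],None,fx=4,fy=4,interpolation=cv2.INTER_CUBIC) if n=='top' else f[:,:,::-1])
    print('t',s['t'],s['eef_pos'].round(4),'F',s['force'].round(1))
E
python3 -c "
from h import *
bar()"
```

```text
top len 0.187 w 0.027 c [0.4901 0.016 ] yaw 3.3 | bay: c (np.float64(-0.1989), np.float64(-0.0168)) rel yaw -1.6 ends [0.483 0.136] [ 0.497 -0.104]
scene len 0.214 w 0.029 c [0.4894 0.0029] yaw 3.5 | bay: c (np.float64(-0.2007), np.float64(-0.0298)) rel yaw -1.4 ends [0.482 0.123] [ 0.497 -0.117]
t 3.25 [ 0.4995 -0.129   0.0104] F [0.  0.1 0.2]
```

{"method": "carry_out", "body": {"increments": "-1 -0.001 0.012 0 0 0 0;-1 -0.001 0.012 0 0 0 0;-1 -0.0006 0.012 0 0 0 0;-1 -0.0006 0.012 0 0 0 0;-1 -0.0006 0.012 0 0 0 0"}}

```text
t: 3.85
eef_pos: [0.4947, -0.0699, 0.0094]
tool_rot: [-0.491, 0.491, 0.509, -0.509]
force: [-0.4, -2.5, 0.7]
finger_gap: -0.0003
```

{"method": "carry_out", "body": {"increments": "-1 -0.0006 0.012 0 0 0 0;-1 -0.0006 0.012 0 0 0 0;-1 -0.0006 0.012 0 0 0 0;-1 -0.0006 0.006 0 0 0 0;-1 0 0 0 0 0 0"}}

```text
t: 4.35
eef_pos: [0.4919, -0.0272, 0.0091]
tool_rot: [-0.491, 0.49, 0.51, -0.509]
force: [-0.2, -0.1, 0.6]
finger_gap: -0.0002
```

```bash
python3 -c "
from h import *
bar('a.png')"
```

```text
top len 0.178 w 0.027 c [0.4855 0.1247] yaw 2.4 | bay: c (np.float64(-0.1941), np.float64(0.0919)) rel yaw -2.5 ends [0.481 0.245] [0.49  0.005]
scene len 0.214 w 0.028 c [0.4851 0.1048] yaw 2.5 | bay: c (np.float64(-0.1962), np.float64(0.0721)) rel yaw -2.4 ends [0.48  0.225] [ 0.49  -0.015]
t 4.35 [ 0.4919 -0.0272  0.0091] F [-0.2 -0.1  0.6]
```

{"method": "carry_out", "body": {"increments": "-1 0 -0.02 0.01 0 0 0;-1 0 0 0.045 0 0 0;1 0 0 0.045 0 0 0;1 -0.03 0.03 0 0 0 0;1 -0.025 0.04 0 0 0 0"}}

```text
t: 4.95
eef_pos: [0.4377, 0.0198, 0.1108]
tool_rot: [-0.492, 0.493, 0.509, -0.507]
force: [0.0, 2.5, 0.1]
finger_gap: 0.0433
```

{"method": "carry_out", "body": {"increments": "1 0 0.045 0 0 0 0;1 0 0.022 0 0 0 0;1 0 0 0 0 0 0;1 0 0 0 0 0 0;1 0 0 -0.04 0 0 0"}}

```text
t: 5.45
eef_pos: [0.442, 0.0879, 0.073]
tool_rot: [-0.49, 0.493, 0.512, -0.505]
force: [0.5, 0.9, -0.8]
finger_gap: 0.0855
```

{"method": "carry_out", "body": {"increments": "1 0 0 -0.04 0 0 0;1 0 0 -0.02 0 0 0;1 0 0 -0.009 0 0 0;1 0 0 0 0 0 0"}}

```text
t: 5.85
eef_pos: [0.4367, 0.0864, -0.0005]
tool_rot: [0.492, -0.491, -0.508, 0.509]
force: [0.6, -0.3, 0.4]
finger_gap: 0.0853
```

```bash
python3 -c "
from h import *
bar('b.png',('scene',))"
```

```text
scene len 0.214 w 0.028 c [0.4851 0.1048] yaw 2.5 | bay: c (np.float64(-0.1962), np.float64(0.0721)) rel yaw -2.4 ends [0.48  0.225] [ 0.49  -0.015]
t 5.85 [ 0.4367  0.0864 -0.0005] F [ 0.6 -0.3  0.4]
```

View pics/b.png

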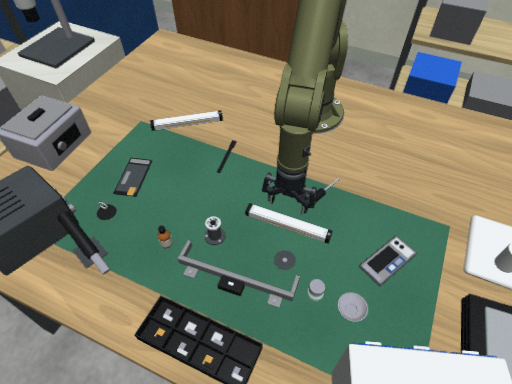

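{"method": "carry_out", "body": {"increments": "1 0.01 0 0 0 0 0;1 0.007 0 0 0 0 0;1 0.006 0 0 0 0 0;1 0.0057 -0.0002 0 0 0 1.8;1 0.0057 -0.0002 0 0 0 1.8"}}

```text
t: 6.4
eef_pos: [0.4719, 0.0876, 0.0007]
tool_rot: [0.474, -0.474, -0.524, 0.525]
force: [-1.8, 0.0, 2.6]
finger_gap: 0.0851
```

{"method": "carry_out", "body": {"increments": "1 0.0057 -0.0002 0 0 0 1.8;1 0.0057 -0.0002 0 0 0 1.8;1 0.0057 -0.0002 0 0 0 1.8;1 0.0056 0.0007 0 0 0 1.8;1 0 0 0 0 0 0"}}

```text
t: 6.9
eef_pos: [0.4956, 0.0877, 0.0007]
tool_rot: [-0.44, 0.441, 0.553, -0.553]
force: [-0.2, 0.4, 0.3]
finger_gap: 0.0855
```

```bash
python3 -c "
from h import *
bar('c.png',('scene','top'))"
```

```text
scene len 0.215 w 0.029 c [0.5164 0.1089] yaw 13.1 | bay: c (np.float64(-0.1647), np.float64(0.0735)) rel yaw 8.2 ends [0.489 0.226] [ 0.544 -0.008]
t 6.9 [0.4956 0.0877 0.0007] F [-0.2  0.4  0.3]
```

{"method": "carry_out", "body": {"increments": "1 0.0047 0.0005 0 0 0 1.8;1 0.0047 0.0005 0 0 0 1.8;1 0.0047 0.0005 0 0 0 1.8;1 0.0047 0.0005 0 0 0 1.8;1 0.0047 0.0005 0 0 0 1.8"}}

```text
t: 7.5
eef_pos: [0.5173, 0.09, 0.0003]
tool_rot: [0.396, -0.395, -0.586, 0.586]
force: [-2.3, -0.9, 1.6]
finger_gap: 0.0854
```

{"method": "carry_out", "body": {"increments": "1 0.0045 0.0013 0 0 0 1.8;1 0.0045 0.0013 0 0 0 1.8;1 0.0045 0.0013 0 0 0 1.8;1 0.0045 0.0013 0 0 0 1.8;1 0.0045 0.0013 0 0 0 1.8"}}

```text
t: 8.0
eef_pos: [0.5399, 0.0964, 0.0003]
tool_rot: [0.349, -0.348, -0.615, 0.616]
force: [-1.7, -0.6, 1.4]
finger_gap: 0.0851
```

```bash
python3 -c "
from h import *
bar('d.png',('scene','top'))"
```

```text
scene len 0.214 w 0.029 c [0.5524 0.1231] yaw 30.9 | bay: c (np.float64(-0.1276), np.float64(0.0846)) rel yaw 26.0 ends [0.491 0.226] [0.614 0.02 ]
t 8.0 [5.399e-01 9.640e-02 3.000e-04] F [-1.7 -0.6  1.4]
```

{"method": "carry_out", "body": {"increments": "1 0.0051 0.0031 0 0 0 0;1 0.0051 0.0031 0 0 0 0;1 -0.012 -0.007 0 0 0 0;1 -0.012 -0.007 0 0 0 0;1 0 0 0.045 0 0 0"}}

```text
t: 8.6
eef_pos: [0.5209, 0.0875, 0.0405]
tool_rot: [0.352, -0.346, -0.612, 0.618]
force: [0.7, -0.2, -0.3]
finger_gap: 0.0854
```

{"method": "carry_out", "body": {"increments": "-1 0 0 0.045 0 0 0;-1 -0.015 0.045 0 0 0 0;-1 -0.015 0.045 0 0 0 0;-1 -0.014 0.045 0 0 0 0;-1 0 0.040 0 0 0 0"}}

```text
t: 9.1
eef_pos: [0.481, 0.2675, 0.0909]
tool_rot: [-0.348, 0.348, 0.616, -0.615]
force: [0.8, 0.9, 0.1]
finger_gap: 0.0125
```

```bash
python3 -c "
from h import *
bar('e.png',('scene','top'))"
```

```text
scene len 0.214 w 0.029 c [0.5642 0.1302] yaw 31.0 | bay: c (np.float64(-0.1153), np.float64(0.0906)) rel yaw 26.1 ends [0.502 0.233] [0.626 0.027]
top len 0.210 w 0.026 c [0.5661 0.1326] yaw 30.9 | bay: c (np.float64(-0.1131), np.float64(0.0928)) rel yaw 26.0 ends [0.505 0.236] [0.628 0.03 ]
t 9.1 [0.481  0.2675 0.0909] F [0.8 0.9 0.1]
```

{"method": "carry_out", "body": {"increments": "-1 0 0 -0.045 0 0 0;-1 0 0 -0.036 0 0 0;-1 0 0 0 0 0 0;-1 0.0062 -0.0103 0 0 0 0;-1 0.0062 -0.0103 0 0 0 0"}}

```text
t: 9.7
eef_pos: [0.4973, 0.2434, 0.0115]
tool_rot: [-0.348, 0.349, 0.616, -0.614]
force: [-0.8, 1.0, -0.5]
finger_gap: 0.0001
```

{"method": "carry_out", "body": {"increments": "-1 0.0062 -0.0103 0 0 0 0;-1 0.0062 -0.0103 0 0 0 0;-1 0.0062 -0.0103 0 0 0 0;-1 0.0062 -0.0103 0 0 0 0;-1 0 0 0 0 0 0"}}

```text
t: 10.2
eef_pos: [0.5223, 0.2007, 0.011]
tool_rot: [-0.349, 0.35, 0.616, -0.614]
force: [1.3, 0.3, 0.6]
finger_gap: 0.0004
```

```bash
python3 -c "
from h import *
bar('f.png',('scene','top'))"
```

```text
scene len 0.214 w 0.029 c [0.5913 0.0858] yaw 31.2 | bay: c (np.float64(-0.092), np.float64(0.044)) rel yaw 26.3 ends [0.529 0.188] [ 0.653 -0.017]
top len 0.208 w 0.026 c [0.5935 0.0876] yaw 31.2 | bay: c (np.float64(-0.0897), np.float64(0.0457)) rel yaw 26.3 ends [0.531 0.19 ] [ 0.656 -0.015]
t 10.2 [0.5223 0.2007 0.011 ] F [1.3 0.3 0.6]
```

{"method": "carry_out", "body": {"increments": "-1 0.0056 -0.0092 0 0 0 0;-1 0.0056 -0.0092 0 0 0 0;-1 0.0056 -0.0092 0 0 0 0;-1 0.0056 -0.0092 0 0 0 0;-1 0.0026 -0.0043 0 0 0 0"}}

```text
t: 10.8
eef_pos: [0.5456, 0.1588, 0.0092]
tool_rot: [0.349, -0.35, -0.615, 0.615]
force: [-2.3, 1.1, 1.5]
finger_gap: -0.0001
```

```bash
python3 -c "
from h import *
bar('g.png',('top','scene'))"
```

```text
top len 0.209 w 0.026 c [0.619  0.0464] yaw 31.6 | bay: c (np.float64(-0.0679), np.float64(0.0024)) rel yaw 26.7 ends [0.556 0.149] [ 0.682 -0.056]
scene len 0.213 w 0.029 c [0.6166 0.0448] yaw 31.6 | bay: c (np.float64(-0.0704), np.float64(0.0011)) rel yaw 26.7 ends [0.554 0.147] [ 0.679 -0.057]
t 10.8 [0.5456 0.1588 0.0092] F [-2.3  1.1  1.5]
```

View pics/g.png

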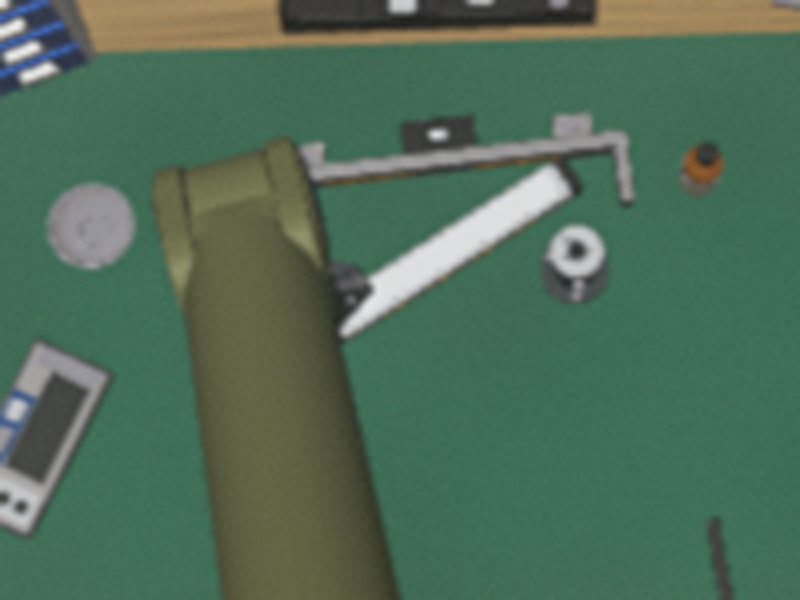

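{"method": "carry_out", "body": {"increments": "-1 0.002 -0.0058 0 0 0 0;-1 0.002 -0.0058 0 0 0 0;-1 0.002 -0.0058 0 0 0 0;-1 0 0 0 0 0 0"}}

```text
t: 11.3
eef_pos: [0.5511, 0.1419, 0.0092]
tool_rot: [0.349, -0.349, -0.615, 0.615]
force: [-0.1, -0.2, 0.0]
finger_gap: -0.0001
```

```bash
python3 -c "
from h import *
bar(None,('top','scene'))"
```

```text
top len 0.209 w 0.026 c [0.6233 0.0291] yaw 31.0 | bay: c (np.float64(-0.0651), np.float64(-0.0152)) rel yaw 26.1 ends [0.562 0.132] [ 0.685 -0.074]
scene len 0.213 w 0.029 c [0.6209 0.0274] yaw 30.9 | bay: c (np.float64(-0.0676), np.float64(-0.0166)) rel yaw 26.0 ends [0.559 0.13 ] [ 0.682 -0.076]
t 11.3 [0.5511 0.1419 0.0092] F [-0.1 -0.2  0. ]
```

{"method": "carry_out", "body": {"increments": "-1 -0.010 0.017 0 0 0 0;-1 0 0 0.045 0 0 0;1 0 0 0.045 0 0 0;1 0.007 -0.040 0 0 0 0;1 0.006 -0.040 0 0 0 0"}}

```text
t: 11.9
eef_pos: [0.5555, 0.0814, 0.1017]
tool_rot: [-0.346, 0.349, 0.617, -0.615]
force: [0.7, -1.5, 0.6]
finger_gap: 0.043
```

{"method": "carry_out", "body": {"increments": "1 0.004 -0.031 0 0 0 0;1 0 0 0 0 0 0;1 0 0 0 0 0 0;1 0 0 0 0 0 0;1 0 0 -0.040 0 0 0"}}

```text
t: 12.4
eef_pos: [0.5627, 0.0523, 0.064]
tool_rot: [-0.345, 0.351, 0.619, -0.613]
force: [1.2, 0.6, 0.5]
finger_gap: 0.0853
```

```bash
python3 -c "
from h import *
bar('i.png',('scene',))"
```

```text
scene len 0.213 w 0.029 c [0.6209 0.0274] yaw 30.9 | bay: c (np.float64(-0.0676), np.float64(-0.0167)) rel yaw 26.0 ends [0.559 0.13 ] [ 0.682 -0.076]
t 12.4 [0.5627 0.0523 0.064 ] F [1.2 0.6 0.5]
```

View pics/i.png

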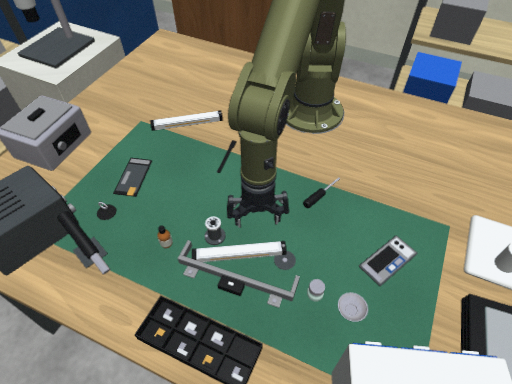

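{"method": "carry_out", "body": {"increments": "1 -0.002 -0.001 -0.040 0 0 0;1 0 0 -0.022 0 0 0;1 0 0 0 0 0 0;1 0.006 0.0035 0 0 0 0;1 0.006 0.0035 0 0 0 0"}}

```text
t: 12.95
eef_pos: [0.5698, 0.0567, -0.0008]
tool_rot: [-0.348, 0.349, 0.616, -0.614]
force: [0.8, 0.0, 0.2]
finger_gap: 0.0853
```

{"method": "carry_out", "body": {"increments": "1 0.0046 0.003 0 0 0 -1.8;1 0.0046 0.003 0 0 0 -1.8;1 0.0046 0.003 0 0 0 -1.8;1 0.0046 0.003 0 0 0 -1.8;1 0 0 0 0 0 0"}}

```text
t: 13.45
eef_pos: [0.5883, 0.0688, -0.0009]
tool_rot: [-0.386, 0.387, 0.593, -0.591]
force: [-0.7, -0.6, -0.1]
finger_gap: 0.0852
```

```bash
python3 -c "
from h import *
bar(None,('scene','top'))"
```

```text
scene len 0.215 w 0.029 c [0.6321 0.0313] yaw 23.6 | bay: c (np.float64(-0.0561), np.float64(-0.0138)) rel yaw 18.7 ends [0.584 0.141] [ 0.68  -0.079]
t 13.45 [ 0.5883  0.0688 -0.0009] F [-0.7 -0.6 -0.1]
```

{"method": "carry_out", "body": {"increments": "1 0.0049 0.0024 0 0 0 -1.8;1 0.0049 0.0024 0 0 0 -1.8;1 0.0049 0.0024 0 0 0 -1.8;1 0.0049 0.0024 0 0 0 -1.8;1 0.0049 0.0024 0 0 0 -1.8"}}

```text
t: 14.05
eef_pos: [0.6106, 0.0795, -0.0021]
tool_rot: [0.432, -0.432, -0.56, 0.56]
force: [-2.6, 0.3, 1.6]
finger_gap: 0.0856
```

```bash
python3 -c "
from h import *
bar(None,('scene','top'))"
```

```text
scene len 0.214 w 0.029 c [0.6478 0.0359] yaw 14.7 | bay: c (np.float64(-0.04), np.float64(-0.0106)) rel yaw 9.8 ends [0.617 0.152] [ 0.678 -0.08 ]
t 14.05 [ 0.6106  0.0795 -0.0021] F [-2.6  0.3  1.6]
```

{"method": "carry_out", "body": {"increments": "1 0.0052 0.0017 0 0 0 -1.8;1 0.0052 0.0017 0 0 0 -1.8;1 0.0052 0.0017 0 0 0 -1.8;1 0.0052 0.0017 0 0 0 -1.8;1 0.005 0.001 0 0 0 -1.8"}}

```text
t: 14.65
eef_pos: [0.637, 0.0878, -0.0027]
tool_rot: [-0.475, 0.475, 0.524, -0.524]
force: [-2.9, -0.5, 1.3]
finger_gap: 0.0851
```

```bash
python3 -c "
from h import *
bar(None,('scene','top'))"
```

```text
scene len 0.213 w 0.029 c [0.6671 0.0385] yaw 5.5 | bay: c (np.float64(-0.0206), np.float64(-0.0096)) rel yaw 0.6 ends [0.655 0.158] [ 0.679 -0.081]
top len 0.081 w 0.027 c [ 0.6756 -0.0227] yaw 4.8 | bay: c (np.float64(-0.0173), np.float64(-0.0713)) rel yaw -0.1 ends [0.666 0.097] [ 0.686 -0.142]
t 14.65 [ 0.637   0.0878 -0.0027] F [-2.9 -0.5  1.3]
```

{"method": "carry_out", "body": {"increments": "1 0.0025 0.0002 0 0 0 0;1 0.0025 0.0002 0 0 0 0;1 0.0025 0.0002 0 0 0 0;1 0 0 0 0 0 0"}}

```text
t: 15.15
eef_pos: [0.6412, 0.0876, -0.0031]
tool_rot: [0.476, -0.473, -0.522, 0.526]
force: [-8.5, 0.6, 6.3]
finger_gap: 0.0852
```

```bash
python3 -c "
from h import *
bar(None,('scene','top'))"
```

```text
scene len 0.215 w 0.026 c [0.6701 0.0384] yaw 5.1 | bay: c (np.float64(-0.0176), np.float64(-0.0099)) rel yaw 0.2 ends [0.659 0.158] [ 0.681 -0.081]
t 15.15 [ 0.6412  0.0876 -0.0031] F [-8.5  0.6  6.3]
```

{"method": "carry_out", "body": {"increments": "1 -0.008 -0.0007 0 0 0 0;1 -0.008 -0.0007 0.002 0 0 0;1 0.0018 -0.021 0 0 0 0;1 0.0018 -0.021 0 0 0 0;1 0.005 0.0004 0 0 0 0"}}

```text
t: 15.75
eef_pos: [0.6367, 0.0402, -0.0001]
tool_rot: [0.475, -0.477, -0.523, 0.523]
force: [0.9, -1.3, -0.6]
finger_gap: 0.0852
```

{"method": "carry_out", "body": {"increments": "1 0.0045 0.0004 0 0 0 0;1 0.003 0.0002 0 0 0 0;1 0.003 0.0002 0 0 0 0;1 0.002 0 0 0 0 0;1 0 0 0 0 0 0"}}

```text
t: 16.25
eef_pos: [0.6448, 0.0465, -0.0015]
tool_rot: [0.477, -0.472, -0.522, 0.527]
force: [-11.2, 0.5, 8.2]
finger_gap: 0.0856
```

```bash
python3 -c "
from h import *
bar('j.png',('scene','top'))"
```

```text
scene len 0.215 w 0.027 c [0.6702 0.0384] yaw 5.3 | bay: c (np.float64(-0.0175), np.float64(-0.0099)) rel yaw 0.4 ends [0.659 0.158] [ 0.681 -0.081]
t 16.25 [ 0.6448  0.0465 -0.0015] F [-11.2   0.5   8.2]
```

Pushing straight in now meets a firm stop of 11 N across the centre. I'll back off, lift clear, and inspect.

{"method": "carry_out", "body": {"increments": "1 -0.008 -0.0007 0 0 0 0;1 -0.01 -0.0008 0.005 0 0 0;1 0 0 0.045 0 0 0;1 0 0 0.045 0 0 0;1 -0.03 0.03 0.045 0 0 0"}}

```text
t: 16.85
eef_pos: [0.6096, 0.0646, 0.1341]
tool_rot: [-0.474, 0.478, 0.524, -0.522]
force: [0.2, 0.5, 1.4]
finger_gap: 0.0852
```

{"method": "carry_out", "body": {"increments": "1 -0.03 0.04 0.01 0 0 0;1 -0.03 0.04 0 0 0 0;1 -0.03 0.04 0 0 0 0;1 0 0.045 0 0 0 0;1 0 0.045 0 0 0 0"}}

```text
t: 17.35
eef_pos: [0.5162, 0.28, 0.1417]
tool_rot: [-0.474, 0.474, 0.525, -0.524]
force: [0.8, -0.4, 0.9]
finger_gap: 0.0851
```

```bash
python3 -c "
from h import *
bar('k.png',('top','scene'))
d=snap('top');cv2.imwrite('pics/k.png',cv2.resize(d['frame'][110:215,175:320][:,:,::-1],None,fx=5.5,fy=5.5,interpolation=cv2.INTER_CUBIC))
s=snap('scene');cv2.imwrite('pics/l.png',cv2.resize(s['frame'][200:320,150:350][:,:,::-1],None,fx=4,fy=4,interpolation=cv2.INTER_CUBIC))"
```

```text
top len 0.210 w 0.027 c [0.6727 0.041 ] yaw 5.0 | bay: c (np.float64(-0.0148), np.float64(-0.0076)) rel yaw 0.1 ends [0.662 0.16 ] [ 0.683 -0.079]
scene len 0.215 w 0.028 c [0.6711 0.0386] yaw 4.8 | bay: c (np.float64(-0.0167), np.float64(-0.0098)) rel yaw -0.1 ends [0.661 0.158] [ 0.681 -0.081]
t 17.35 [0.5162 0.28   0.1417] F [ 0.8 -0.4  0.9]
```

View pics/k.png

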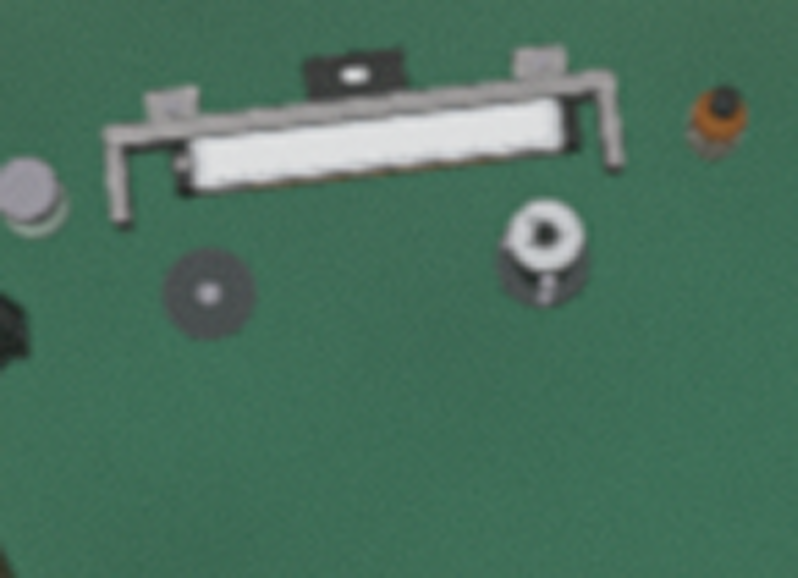

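View pics/l.png

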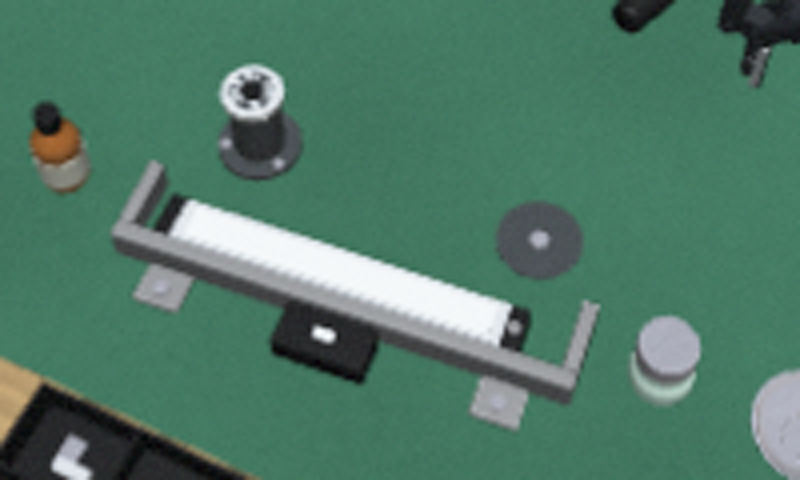

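The bar now lies flush along the back wall. In the top crop it runs from (180,160) to (570,120) with no green gap behind it. The measured centre is 15–17 mm from the wall (15 mm is home), parallel to within 0.1°. The post, cap, bottle and jar haven't moved, and the robot is clear.

```bash
python3 -c "
from h import *
print(hand_in())"
```

```text
the job is handed in; nothing more can be done
None
```

The bar light is in the charging bay, flat against the back wall, and the job is handed in at about 17.5 s of the 64 s allowed.

**What I did:** I pushed the leftmost bar sideways, turned it to about 26° from the bay, and slid its right end in behind the post. Then I swung the left end in and pressed it home. It was only ever pushed with the fingertips and never gripped or lifted.

**Last checks:**
- **Position:** with the arm clear, the bar's centre line measured 14.8 mm from the back wall in the top view and 16.7 mm in the scene view; home is 15 mm. The two views differ by about the 2 mm calibration error.
- **Angle:** it was parallel to the bay within 0.1° in both views.
- **Seating:** the final press met a firm stop at about 11 N.
- **Other objects:** the post, cap, bottle and jar look unmoved in the final crops. The other items looked undisturbed in the earlier pictures, but I did not measure them at the end.

No check failed.

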